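# Index a puck and present a sight-window slide, label up

### The arm

A 6-joint arm with a two-finger parallel gripper is mounted at the origin on the work surface. World frame = base frame: x ahead of the robot, y to its left, z up, the work surface at z = 0. Lengths are in mm, angles in degrees, forces in N, time in s.
With the tool pointing down it reaches from about 350 to 850 mm from the base axis. Payload 8.1 kg.
Tool frame: the origin (TCP) lies between the finger pads; the fingertips stand 22 mm ahead of it and the grasp point (between the pads) lies 3 mm ahead of it; z points along the fingers, y is the direction in which the jaws open and shut (so a half turn about z gives the same grasp; the last joint's range is limited). The gripper opens to 85 mm and grips with 20 to 120 N. Pads are 22 mm wide; open, the fingers measure 114 mm over their backs; the gripper's body (76 mm by 85 mm) begins 54 mm behind the grasp point. The pads swing forward as they close: fully open they stand 13 mm farther back than shut.
Start: joints at [-78.346, 7.471, 85.268, -0, 87.261, -4.893], TCP at [170.902, -575.151, 253.292] pointing down, gripper open.
Joint ranges: [-169.43, 169.43], [-51.17, 129.36], [1.28, 143.12], [-76.62, 256.62], [0, 156.53], [-152.29, 152.29]. Speed limits (degrees/s): [136.94, 136.94, 159.86, 180, 180, 180].

### API

Orientations are given as [roll, pitch, yaw] about the fixed x, y, z axes, in that order (R = Rz(yaw) Ry(pitch) Rx(roll)).
In Python, from bench import r gives the robot as it stands.
- The arm moves only by the tool drive_tool, never from a script. Its argument "moves" is a list of rows, each a list of 2 entries, a list of its own where there are three numbers: the shift along the world's x, y, z in mm, then the turn about the world's z in degrees. A call has exactly 8 rows; each row is the pose to reach, as a shift and turn from the pose commanded when the call began; what a row does not reach only later rows make up. A row lasts 1/12 s, in which the tool goes at most 41.7 mm and 7.16 degrees, less where a joint would pass 70% of its speed; a pose out of reach is approached as far as the arm can. A call with a gripper value outside its range is refused whole. "fingers" is the finger opening in mm, from 0 to 85.4, set as the call begins (left out, the last holds). The fingers move at their own pace and stop on an object; "squeeze" is the grip in N (left out, the last holds). Time passes only in rows, so rows that repeat a pose let the fingers close, or fill a call up. It gives the time, the measured TCP pose, the force and the opening at its end, in the units of the state.
- r.sense(): the state, without advancing time (a new reading comes with each control period).
- r.snapshot(name): name is "scene" or "top" or "wrist"; returns a dict with "pixels" (420x560x3 uint8, red, green, blue), "camera_matrix" (3x3 intrinsics, pixels), "k1" (the pictures are not rectified: a ray, as slopes to the right and down, at radius r is drawn at 1 + k1 r^2 times it, then the intrinsics apply), "xyz" and "orientation" of the camera in the world. Camera axes: x right, y down, z forward; pixel columns grow to the right and rows downward; lengths in mm; the calibration is good to about 2 mm. A picture is of the moment at which its call begins. There is no depth.
- r.hand_in(): hands the job in, once; it reports no verdict.
The state is a dict: "time": time; "joint_pos": joint angles; "qd": joint speeds; "joint_efforts": joint torques, N m; "tool_pos": TCP position; "tcp_rot": TCP orientation; "ft_force": force on the tool from outside, world axes, zero at the start; "wrist_torque": the same for the moment, N m; "finger_gap": finger opening in mm.
Only numpy, scipy, OpenCV 4.12 (cv2) and the standard library are available. Lean on these libraries where they do the work, as an engineer would, in place of code of your own. Each camera call takes 0.05 s, during which the arm holds its last target.

### The job

Push the round carrier along its lane, with the slide still standing in it, until it snaps past the brass roller and sits fully home against the green stop. Then find the slide's frosted end by its corner notch, pick the slide out by its clear half and hold it about 15 cm above the middle of the blue pad, tipped so that the yellow label on the frosted end faces upward, at 45 degrees or flatter. Finish while still holding it there, leaving the carrier home and the other things on the bench where they are.

Things in the scene. Friction and masses are not known exactly. Their poses are not given: they have to be found in the camera images.
- slide_center (a point): Centre of a loose stiff plate 80 x 8 x 36 mm (own x, y, z), 30 g, standing on its long edge in the carrier's slot, turned any way, 1.5 mm play, leaning a few degrees. +x points to the frosted end: white from x 10 to 40 mm, clear bluish from -40 to 10. z is up at the start: underside 30, centre 48, top edge 66 mm over the bench; the top 24 mm stand free of the slot. +y is the label face.
- slide_label (a point): Centre of the yellow label (22 x 18 mm, dark bars) on the slide's +y face, frosted part only; axes as slide_center. The frosted end's upper corner (+x, +z) has a square 10 x 10 mm notch: looking at the label with the notch up, the notch is at the left.
- carrier_center (a point): Underside centre of the loose grey round carrier, 100 mm in diameter, side 24 mm high, 0.45 kg; z up, x along the slot. Two black blocks on top (within 49 mm radius) rise to 42 mm over the bench and form the slot, 84 x 11 mm, 12 mm deep. It stands on the lane floor, 6 mm over the bench, may turn when pushed, slides with 2 to 5 N and takes 5 to 12 N past the roller.
- station (a point): Where carrier_center is when fully home, 50 mm before the green stop (30 mm high), 6 mm over the bench. +y is the pushing direction along the fixed lane, z up. Lane: 103 mm wide inside, 119 outside, walls 20 mm high over the bench, open at its start 320 mm before this point. A brass spring roller juts 9 mm from the -x wall 22 mm before this point and yields as the carrier passes.
- pad_center (a point): Middle of the top of the fixed blue square reading pad, 120 x 120 mm with a white rim, 3 mm thick, lying on the bench.
- grinder: Bystander: steel kitchen-grinder body with black lid, 107 mm diameter, 147 mm tall, upright; origin at the centre of its underside. Leave alone.
- sleeve_mid (a point): Bystander: cream heater sleeve, an upright open tube 64 mm in diameter, 75 mm tall; this point is on its axis half-way up. Leave alone.
- driver: Bystander: red-handled screwdriver lying on the bench; origin at its underside near the middle, own x towards the tip. Leave alone.
- screws: Bystander: open white tray of screws, 110 x 110 x 30 mm; origin at the centre of its underside. Leave alone.
There are look-alikes about, which are no part of the job. There is more than one size of the part that bears slide_center; the job needs the smaller. What is shaped like the part that bears carrier_center but turquoise is not meant.

How it is judged:
By the outcome, as a careful person would: the job done as asked, in the order asked, and still so for the second after the job is handed in, while the arm keeps its last pose, push and grip.
It also fails if it takes over 58 s, if anything falls off the work surface, if the arm or the gripper's body presses on something with over 40 N, if the wrist force passes 120 N, or if a joint passes its speed limit or range.

## Working session

There is one attempt and no reset: what is moved stays moved. The work goes in short steps, Python scripts to look and compute and a tool call to move; the robot and the scene stay as the last step left them, time stands still between calls to the robot, and variables do not carry over. Pictures are saved under pics/ and viewed, and the job is handed in when it is done.

Besides the shell and the picture viewer there is one more tool, called after "Emit:" by a JSON object that holds its "api" and its "payload", one argument or row to a line. drive_tool: Moves the arm, as the interface text tells. Its arguments: {"type":"object","properties":{"moves":{"type":"array","items":{"type":"array"}},"fingers":{"type":"number"},"squeeze":{"type":"number"}},"required":["moves"]}

```bash
ls -la; mkdir -p pics; cat > h.py <<'E'
import numpy as np, cv2
from scipy.spatial.transform import Rotation as R
from bench import r
def snap(n,f):
    s=r.snapshot(n); cv2.imwrite(f'pics/{f}.png',s['pixels'][:,:,::-1]); np.save(f'pics/{f}.npy',s,allow_pickle=True); return s
def load(f): return np.load(f'pics/{f}.npy',allow_pickle=True).item()
def rot(s):
    o=np.array(s['orientation'],float)
    return o if o.shape==(3,3) else R.from_euler('xyz',o,degrees=True).as_matrix()
def ray(s,uv):
    K=np.array(s['camera_matrix']); uv=np.atleast_2d(np.array(uv,float))
    d=np.c_[(uv[:,0]-K[0,2])/K[0,0],(uv[:,1]-K[1,2])/K[1,1]]
    x=d.copy()
    for _ in range(20): x=d/(1+s['k1']*(x**2).sum(1,keepdims=True))
    return np.array(s['xyz'],float), np.c_[x,np.ones(len(x))]@rot(s).T
def plane(s,uv,z):
    o,d=ray(s,uv); return o+d*((z-o[2])/d[:,2:3])
def proj(s,P):
    K=np.array(s['camera_matrix']); p=(np.atleast_2d(P)-np.array(s['xyz']))@rot(s)
    x=p[:,:2]/p[:,2:]; x=x*(1+s['k1']*(x**2).sum(1,keepdims=True))
    return np.c_[x[:,0]*K[0,0]+K[0,2],x[:,1]*K[1,1]+K[1,2]]
E
python3 - <<'E'
from h import *
print(r.sense())
for n in ['scene','top','wrist']:
    s=snap(n,n+'0'); print(n,s['camera_matrix'],s['k1'],s['xyz'],s['orientation'])
E
```

```text
total 12
drwxr-xr-x  3 agent agent 4096 Dec  5 23:40 .
drwxr-xr-x 23 root  root  4096 Dec  5 23:40 ..
drwxr-xr-x  2 agent agent 4096 Dec  5 23:40 pics
{'time': 0.0, 'joint_pos': array([-7.83457719e+01,  7.51543000e+00,  8.53301589e+01,  7.00194064e-04,
        8.72613852e+01, -4.89214521e+00]), 'qd': array([-0.02039406, -0.02821287,  0.01323421,  0.01438038,  0.0407393 ,
        0.04039603]), 'joint_efforts': array([-3.22299915e-03, -5.69402111e+01, -5.00557351e+01, -5.48654443e-04,
        1.46921701e-02, -1.55060195e-05]), 'tool_pos': array([ 170.80519179, -574.63823215,  252.23260858]), 'tcp_rot': array([-1.79893475e+02, -9.81956438e-03,  1.65463301e+01]), 'ft_force': array([-0.01098951, -0.80798284,  0.67480929]), 'wrist_torque': array([0.02458293, 0.04930772, 0.05148801]), 'finger_gap': 85.36165264055431}
scene [[462.01967023   0.         275.53318129]
 [  0.         462.01967023 213.82960475]
 [  0.           0.           1.        ]] -0.14244758385724163 [1146.5705173  -831.59918641 1015.15110259] [-133.3060447    -0.17860319   43.67862154]
top [[482.48558863   0.         286.03898225]
 [  0.         482.48558863 209.94042412]
 [  0.           0.           1.        ]] -0.0027549193123964444 [ 329.77484544 -110.09148803 1276.85632315] [-172.24703537    0.55034023  -90.4560004 ]
wrist [[291.70726337   0.         280.53875143]
 [  0.         291.70726337 210.00039696]
 [  0.           0.           1.        ]] -0.018664885567021543 [ 247.0383537  -552.25453052  372.76814274] [ 1.61760934e+02  5.40262778e-02 -7.35450165e+01]
```

View pics/scene0.png

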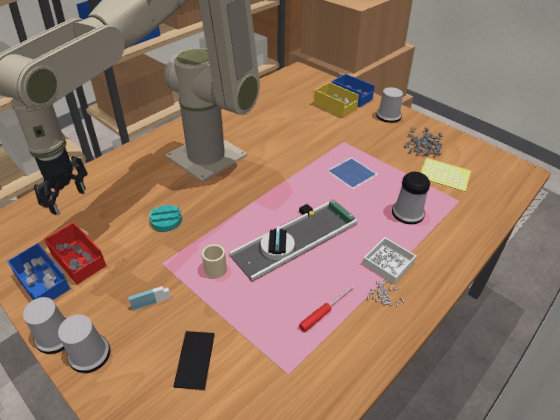

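View pics/top0.png

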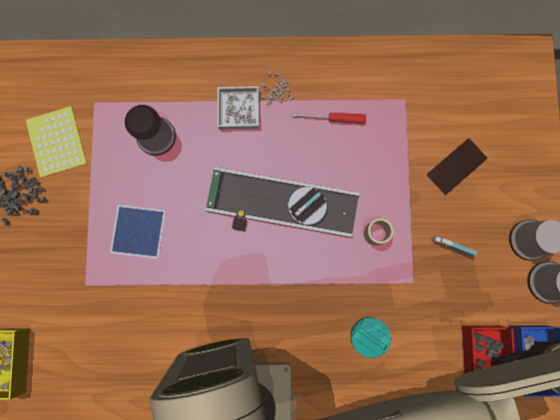

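View pics/wrist0.png

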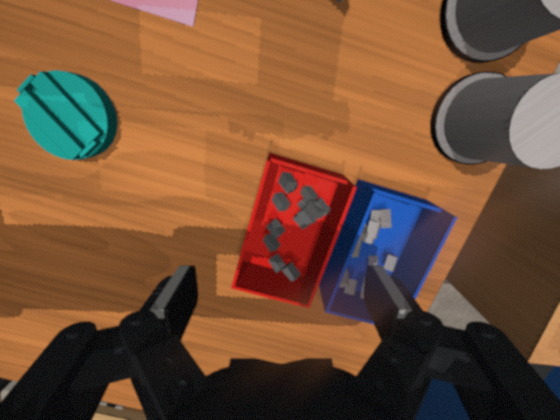

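The top view shows the lane from about (357,212) to the green stop at (214,190), the carrier at (308,204), the pad at (137,231) and the sleeve at (379,232) near the lane mouth. I'll zoom in and measure.

```bash
python3 - <<'E'
from h import *
s=load('top0'); im=s['pixels'][:,:,::-1]
c=im[150:260,190:400]; cv2.imwrite('pics/topz.png',cv2.resize(c,None,fx=3.8,fy=3.8,interpolation=cv2.INTER_CUBIC))
t=load('scene0'); im2=t['pixels'][:,:,::-1]
c=im2[190:290,190:370]; cv2.imwrite('pics/scz.png',cv2.resize(c,None,fx=4.4,fy=4.4,interpolation=cv2.INTER_CUBIC))
hsv=cv2.cvtColor(im,cv2.COLOR_BGR2HSV)
# green stop
m=cv2.inRange(hsv,(60,80,30),(88,255,200)); m[:, 250:]=0
n,l,st,ce=cv2.connectedComponentsWithStats(m); i=1+st[1:,4].argmax(); 
rect=cv2.minAreaRect(np.argwhere(l==i)[:,::-1].astype(np.float32)); print('stop',ce[i],st[i],rect,cv2.boxPoints(rect).tolist()); print(plane(s,cv2.boxPoints(rect),30))
m=cv2.inRange(hsv,(100,80,30),(125,255,200)); m[:, 200:]=0
n,l,st,ce=cv2.connectedComponentsWithStats(m); i=1+st[1:,4].argmax(); print('pad',ce[i],st[i],plane(s,ce[i],3))
rect=cv2.minAreaRect(np.argwhere(l==i)[:,::-1].astype(np.float32));print(plane(s,cv2.boxPoints(rect),3))
E
```

```text
stop [209.5        197.41666667] [208 193   3   9  12] ((209.82354736328125, 197.20591735839844), (1.697749376296997, 8.246211051940918), 14.03624439239502) [[208.00001525878906, 201.00003051757812], [210.00001525878906, 193.00003051757812], [211.64707946777344, 193.41180419921875], [209.64707946777344, 201.41180419921875]]
[[525.15314152 104.73852526  30.        ]
 [546.35402231  99.77538044  30.        ]
 [545.21614723  95.43070541  30.        ]
 [524.02104183 100.40275763  30.        ]]
pad [137.30189673 231.31717597] [ 113  208   49   48 1898] [[449.64204077 296.46049976   3.        ]]
[[399.81658155 360.69531061   3.        ]
 [516.46013382 350.7616942    3.        ]
 [500.53850489 232.3893179    3.        ]
 [384.3853948  243.72461078   3.        ]]
```

View pics/topz.png

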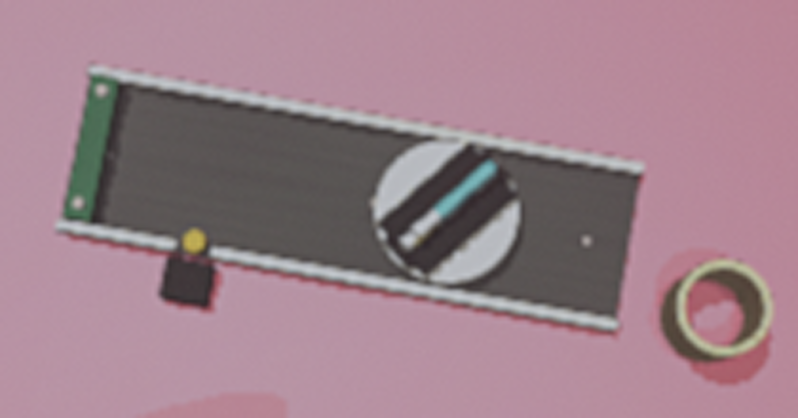

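View pics/scz.png

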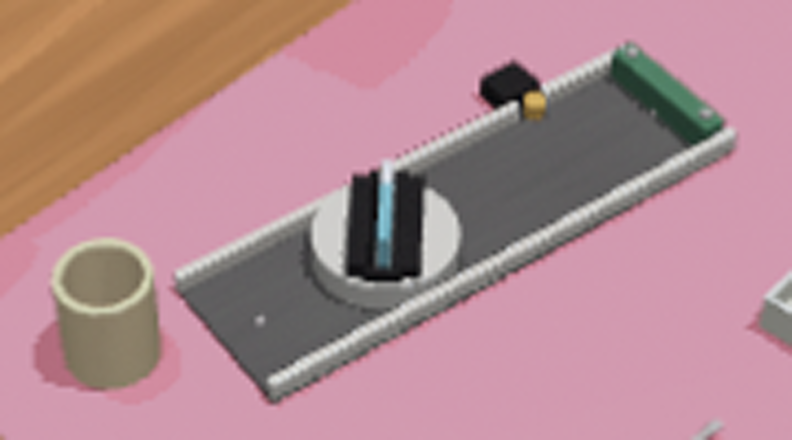

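```bash
python3 - <<'E'
from h import *
s=load('top0'); t=load('scene0')
A=lambda p:[190+p[0]/3.8-.37,150+p[1]/3.8-.37]
B=lambda p:[190+p[0]/4.4-.37,190+p[1]/4.4-.37]
print('walls outer corners top z20 (stopHiX,startHiX,startLoX,stopLoX)\n',plane(s,[A(p) for p in [(90,68),(643,165),(618,328),(57,228)]],20))
print('stop front edge z30', plane(s,[A(p) for p in [(118,83),(93,220)]],30), 'back',plane(s,[A(p) for p in [(93,78),(65,215)]],30))
print('scene walls startHiX startLoX stopHiX', plane(t,[B(p) for p in [(270,382),(178,275),(735,135)]],20))
print('carrier c z30',plane(s,[A((447,211))],30)," scene",plane(t,[B((385,238))],30))
print('roller',plane(s,[A((195,240))],20))
print('slide top frosted,clear',plane(s,[A((403,241)),A((494,162))],66))
print('sleeve top',plane(s,[A((724,308))],75))
E
```

```text
walls outer corners top z20 (stopHiX,startHiX,startLoX,stopLoX)
 [[ 616.86897123   93.53283815   20.        ]
 [ 544.17440992 -291.79028597   20.        ]
 [ 430.97993588 -271.45796112   20.        ]
 [ 503.80237688  115.03316248   20.        ]]
stop front edge z30 [[603.73687421  72.29245042  30.        ]
 [507.74292989  88.51668106  30.        ]] back [[607.46040773  89.73508291  30.        ]
 [511.39867713 107.86023893  30.        ]]
scene walls startHiX startLoX stopHiX [[ 544.4935006  -294.39521458   20.        ]
 [ 436.4227971  -273.71665543   20.        ]
 [ 621.91263432   87.77551195   20.        ]]
carrier c z30 [[ 511.71893311 -154.97093438   30.        ]]  scene [[ 517.91789599 -162.0832917    30.        ]]
roller [[494.53292638  19.24980771  20.        ]]
slide top frosted,clear [[ 486.55499733 -124.11007383   66.        ]
 [ 539.31887176 -185.58702189   66.        ]]
sleeve top [[ 439.0938965  -334.25934994   75.        ]]
```

Emit:
{"api": "drive_tool", "payload": {
  "moves": [
    [[7,7,0],1],
    [[23,24,0],4],
    [[46,48,0],8],
    [[69,72,-5],13],
    [[92,97,-15],18],
    [[115,121,-25],22],
    [[138,146,-35],27],
    [[160,170,-45],31]
  ],
  "fingers": 40,
  "squeeze": 40
}}

```text
time: 0.82
tool_pos: [332.1, -403.0, 207.8]
tcp_rot: [180.0, -0.0, 47.9]
ft_force: [0.2, -0.6, 0.1]
finger_gap: 40.4
```

Emit:
{"api": "drive_tool", "payload": {
  "moves": [
    [[23,24,-10],4],
    [[46,48,-20],9],
    [[69,72,-30],14],
    [[92,97,-40],19],
    [[115,121,-52],24],
    [[138,146,-64],28],
    [[158,167,-75],31],
    [[166,175,-85],32]
  ]
}}

```text
time: 1.48
tool_pos: [498.8, -226.4, 122.5]
tcp_rot: [180.0, -0.1, 79.9]
ft_force: [0.4, 1.6, 0.7]
finger_gap: 40.0
```

```bash
python3 - <<'E'
from h import *
q=r.sense(); print(q['time'],q['tool_pos'],q['tcp_rot'],q['ft_force'],q['finger_gap'],q['joint_pos'])
snap('wrist','w1')
E
```

```text
1.4833 [ 498.76376246 -226.40802029  122.51482311] [ 1.79985278e+02 -7.58102311e-02  7.99241430e+01] [0.35679968 1.59467389 0.65646636] 39.96178855034575 [-2.98265940e+01  5.28502687e+00  1.01671213e+02  7.97893004e-02
  7.30555379e+01 -1.97739892e+01]
```

View pics/w1.png

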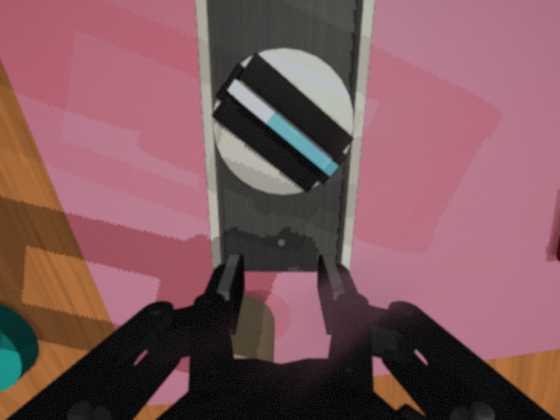

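Emit:
{"api": "drive_tool", "payload": {
  "moves": [
    [[0,0,-8],0],
    [[0,0,-24],0],
    [[0,0,-42],-0.5],
    [[0,0,-60],-0.5],
    [[0,0,-74],-0.5],
    [[0,0,-83],-0.5],
    [[0,0,-87],-0.5],
    [[0,0,-87],-0.5]
  ]
}}

```text
time: 2.2
tool_pos: [495.9, -230.5, 35.5]
tcp_rot: [-179.9, -0.0, 79.0]
ft_force: [-0.7, 0.2, 0.3]
finger_gap: 39.9
```

Emit:
{"api": "drive_tool", "payload": {
  "moves": [
    [[0.5,3,0],0],
    [[1.5,8,0],0],
    [[2.4,13,0],0],
    [[3.1,17,0],0],
    [[3.9,21,0],0],
    [[4.6,25,0],0],
    [[5.4,29,0],0],
    [[6.1,33,0],0]
  ]
}}

```text
time: 2.87
tool_pos: [503.5, -197.4, 36.9]
tcp_rot: [179.9, 0.1, 79.1]
ft_force: [-1.2, -5.4, 3.9]
finger_gap: 40.2
```

```bash
python3 - <<'E'
from h import *
q=r.sense(); print(q['time'],q['tool_pos'],q['tcp_rot'],q['ft_force'],q['wrist_torque'],q['finger_gap'])
snap('wrist','w2')
E
```

```text
2.8667 [ 503.50514993 -197.43216542   36.91108161] [1.79933806e+02 6.85222183e-02 7.90581256e+01] [-1.22379202 -5.4395852   3.86025041] [-0.82727955  0.14600198  0.01352786] 40.16912518470835
```

View pics/w2.png

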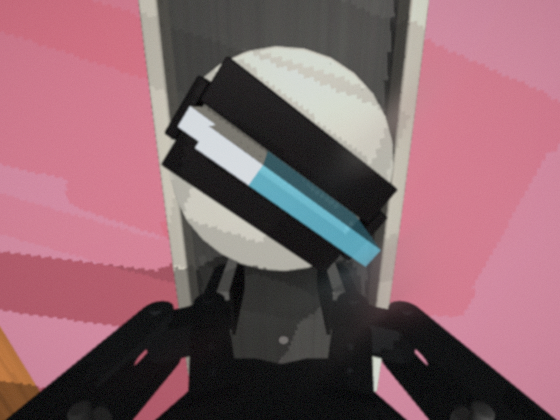

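Emit:
{"api": "drive_tool", "payload": {
  "moves": [
    [[1,5,0],0],
    [[1.9,10,0],0],
    [[2.8,15,0],0],
    [[3.7,20,0],0],
    [[4.7,25,0],0],
    [[5.6,30,0],0],
    [[6.6,35,0],0],
    [[7.5,40,0],0]
  ]
}}

```text
time: 3.58
tool_pos: [510.9, -157.6, 36.8]
tcp_rot: [179.9, 0.1, 79.0]
ft_force: [-1.0, -5.5, 3.4]
finger_gap: 40.4
```

Emit:
{"api": "drive_tool", "payload": {
  "moves": [
    [[1,5,0],0],
    [[1.9,10,0],0],
    [[2.8,15,0],0],
    [[3.7,20,0],0],
    [[4.7,25,0],0],
    [[5.6,30,0],0],
    [[6.6,35,0],0],
    [[7.5,40,0],0]
  ]
}}

```text
time: 4.25
tool_pos: [518.4, -117.6, 36.8]
tcp_rot: [179.9, 0.1, 79.0]
ft_force: [-0.8, -6.5, 4.3]
finger_gap: 40.2
```

```bash
python3 - <<'E'
from h import *
q=r.sense(); print(q['time'],q['tool_pos'],q['tcp_rot'],q['ft_force'],q['wrist_torque'],q['finger_gap'])
snap('wrist','w3')
E
```

```text
4.25 [ 518.44654374 -117.61092616   36.82581272] [1.79939685e+02 6.16571958e-02 7.90428439e+01] [-0.82315941 -6.51964793  4.31306147] [-1.00570135  0.05671754 -0.01486339] 40.18939677219985
```

View pics/w3.png

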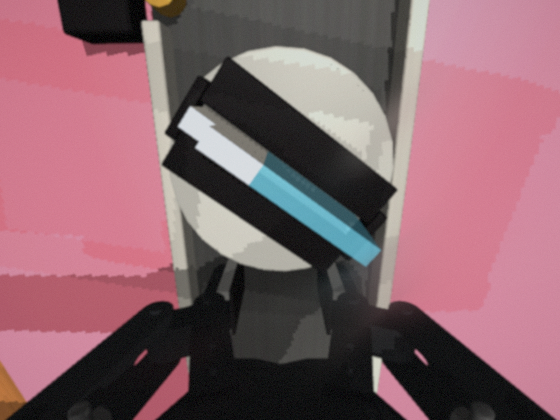

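Emit:
{"api": "drive_tool", "payload": {
  "moves": [
    [[1,5,0],0],
    [[1.9,10,0],0],
    [[2.8,15,0],0],
    [[3.7,20,0],0],
    [[4.7,25,0],0],
    [[5.6,30,0],0],
    [[6.6,35,0],0],
    [[7.5,40,0],0]
  ]
}}

```text
time: 4.97
tool_pos: [526.0, -77.7, 36.8]
tcp_rot: [179.9, 0.1, 79.0]
ft_force: [0.2, -7.0, 4.4]
finger_gap: 40.2
```

Emit:
{"api": "drive_tool", "payload": {
  "moves": [
    [[0.5,3,0],0],
    [[1.1,6,0],0],
    [[1.7,9,0],0],
    [[2.2,12,0],0],
    [[2.8,15,0],0],
    [[3.3,18,0],0],
    [[3.9,21,0],0],
    [[4.5,24,0],0]
  ]
}}

```text
time: 5.63
tool_pos: [531.3, -54.7, 37.0]
tcp_rot: [179.8, 0.1, 79.0]
ft_force: [4.3, -10.7, -0.2]
finger_gap: 40.0
```

```bash
python3 - <<'E'
from h import *
q=r.sense(); print(q['time'],q['tool_pos'],q['tcp_rot'],q['ft_force'],q['wrist_torque'],q['finger_gap'])
snap('wrist','w4')
E
```

```text
5.6333 [531.26569386 -54.68170446  36.97087485] [1.79815975e+02 1.14212379e-01 7.90285060e+01] [  4.33538763 -10.65180134  -0.2388881 ] [-1.71940959 -0.6931107  -0.12176476] 39.964783056970546
```

View pics/w4.png

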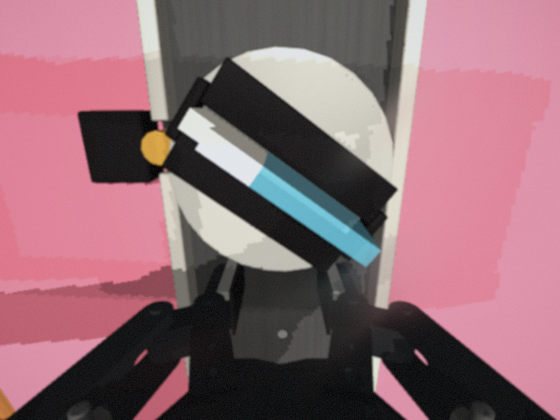

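Emit:
{"api": "drive_tool", "payload": {
  "moves": [
    [[0.5,2.5,0],0],
    [[0.9,5,0],0],
    [[1.4,7.5,0],0],
    [[1.9,10,0],0],
    [[2.3,12.5,0],0],
    [[2.8,15,0],0],
    [[3.3,17.5,0],0],
    [[3.7,20,0],0]
  ]
}}

```text
time: 6.35
tool_pos: [535.1, -34.0, 37.0]
tcp_rot: [179.8, 0.0, 79.0]
ft_force: [4.2, -7.6, -1.5]
finger_gap: 39.9
```

Emit:
{"api": "drive_tool", "payload": {
  "moves": [
    [[0.3,1.5,0],0],
    [[0.6,3,0],0],
    [[0.8,4.5,0],0],
    [[1.1,6,0],0],
    [[1.4,7.5,0],0],
    [[1.6,8.5,0],0],
    [[1.7,9,0],0],
    [[1.7,9,0],0]
  ]
}}

```text
time: 7.02
tool_pos: [536.5, -24.7, 36.9]
tcp_rot: [179.9, 0.0, 79.0]
ft_force: [3.1, -5.6, 1.1]
finger_gap: 39.7
```

```bash
python3 - <<'E'
from h import *
q=r.sense(); print(q['time'],q['tool_pos'],q['tcp_rot'],q['ft_force'],q['wrist_torque'],q['finger_gap'])
snap('wrist','w5');s=snap('top','t5');im=s['pixels'][:,:,::-1]
c=im[150:260,190:400]; cv2.imwrite('pics/t5z.png',cv2.resize(c,None,fx=3.8,fy=3.8,interpolation=cv2.INTER_CUBIC))
E
```

```text
7.0167 [536.47406455 -24.65768529  36.85987745] [1.79862418e+02 2.16562629e-02 7.90342112e+01] [ 3.06808763 -5.56270571  1.09031862] [-0.84584757 -0.67130722 -0.12007637] 39.69734272626555
```

View pics/w5.png

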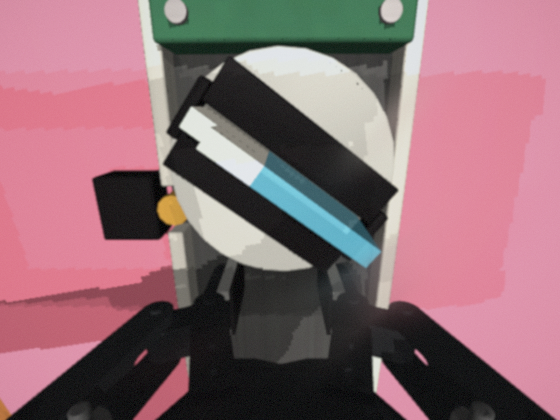

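View pics/t5z.png

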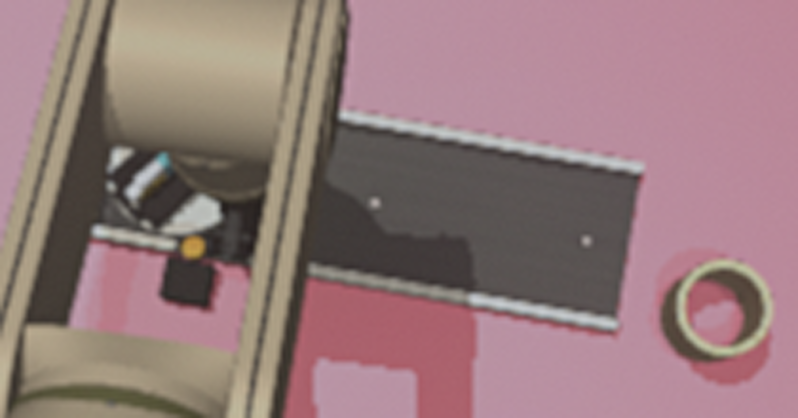

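Emit:
{"api": "drive_tool", "payload": {
  "moves": [
    [[0.1,0.5,0],0],
    [[0.2,1,0],0],
    [[0.3,1.5,0],0],
    [[0.4,2,0],0],
    [[0.5,2.5,0],0],
    [[0.6,3,0],0],
    [[0.6,3,0],0],
    [[0.6,3,0],0]
  ]
}}

```text
time: 7.78
tool_pos: [536.8, -23.2, 36.9]
tcp_rot: [179.9, 0.2, 79.0]
ft_force: [1.4, -12.9, 1.9]
finger_gap: 40.1
```

Emit:
{"api": "drive_tool", "payload": {
  "moves": [
    [[0.1,0.5,0],0],
    [[0.2,1,0],0],
    [[0.3,1.5,0],0],
    [[0.4,2,0],0],
    [[0.5,2.5,0],0],
    [[0.5,2.5,0],0],
    [[0.5,2.5,0],0],
    [[0.5,2.5,0],0]
  ]
}}

```text
time: 8.45
tool_pos: [536.9, -22.8, 36.9]
tcp_rot: [179.9, 0.3, 79.0]
ft_force: [-1.5, -23.5, 3.9]
finger_gap: 39.7
```

Emit:
{"api": "drive_tool", "payload": {
  "moves": [
    [[-0.5,-3,0],0],
    [[-1.5,-9,0],0],
    [[-3,-17,0],0],
    [[-4,-24,5],0],
    [[-5,-26,25],0],
    [[-5,-26,50],0],
    [[-5,-26,75],0],
    [[-5,-26,85],0]
  ]
}}

```text
time: 9.12
tool_pos: [533.0, -45.1, 125.0]
tcp_rot: [179.8, -0.0, 79.0]
ft_force: [0.2, -0.1, 2.0]
finger_gap: 40.0
```

Emit:
{"api": "drive_tool", "payload": {
  "moves": [
    [[0,0,0],0],
    [[0,0,0],0],
    [[0,0,0],0],
    [[0,0,0],0],
    [[0,0,0],0],
    [[0,0,0],0],
    [[0,0,0],0],
    [[0,0,0],0]
  ]
}}

```text
time: 9.78
tool_pos: [531.3, -44.6, 120.9]
tcp_rot: [-180.0, 0.0, 79.0]
ft_force: [0.0, -0.5, 0.0]
finger_gap: 39.9
```

```bash
python3 - <<'E'
from h import *
q=r.sense(); print(q['time'],q['tool_pos'],q['tcp_rot'],q['ft_force'],q['wrist_torque'],q['finger_gap'])
s=snap('wrist','w6');print(s['xyz'],s['orientation'],s['camera_matrix'])
im=s['pixels'][:,:,::-1]
c=im[0:225,140:440]; cv2.imwrite('pics/w6z.png',cv2.resize(c,None,fx=2.6,fy=2.6,interpolation=cv2.INTER_CUBIC))
E
```

```text
9.7833 [531.30562719 -44.59606867 120.86973423] [-1.79962327e+02  1.59880397e-03  7.90495772e+01] [ 0.03077105 -0.45529351  0.02062065] [-0.01982241 -0.00972109 -0.07550683] 39.92432935401431
[545.5601575   34.26503778 241.3041633 ] [ 1.61683888e+02 -3.31776513e-02 -1.10422703e+01] [[291.70726337   0.         280.53875143]
 [  0.         291.70726337 210.00039696]
 [  0.           0.           1.        ]]
```

View pics/w6z.png

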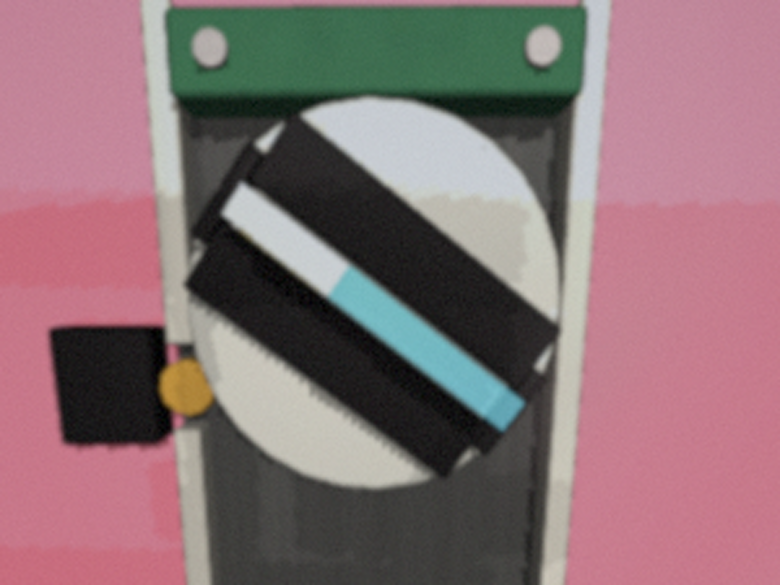

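```bash
python3 - <<'E'
from h import *
s=load('w6')
Z=lambda p:[140+p[0]/2.6-.3,p[1]/2.6-.3]
P=plane(s,[Z(p) for p in [(339,281),(494,407),(231,197)]],66); print('junction, clear end, frosted end\n',P)
u=P[0]-P[1]; print(np.linalg.norm(u)); u/=np.linalg.norm(u); print('yaw of slide x',np.degrees(np.arctan2(u[1],u[0])), 'centre est',P[0]-10*u,P[1]+40*u)
# disc edge circle: top edge z30 -> points on rim
pts=[(375,96),(560,300),(330,483),(450,112),(530,200)]
q=plane(s,[Z(p) for p in pts],30); A=np.c_[2*q[:,:2],np.ones(len(q))]; x=np.linalg.lstsq(A,(q[:,:2]**2).sum(1),rcond=None)[0]; print('disc',x[:2],np.sqrt(x[2]+x[:2]@x[:2]))
print('stop front bottom/top edge z30',plane(s,[Z((175,93)),Z((580,95))],30))
b=plane(s,[Z(p) for p in [(296,117),(556,328),(187,286),(445,476)]],42); print('blocks outer corners',b,b.mean(0)); v=b[0]-b[1];print(np.degrees(np.arctan2(v[1],v[0]))); v=b[2]-b[3];print(np.degrees(np.arctan2(v[1],v[0])))
E
```

```text
junction, clear end, frosted end
 [[540.43577818  38.50008786  66.        ]
 [569.84564644   4.86080805  66.        ]
 [521.37574673  59.46879405  66.        ]]
44.68267558332352
yaw of slide x 131.16228077634239 centre est [547.01771802  30.97160408  66.        ] [543.51788708  34.97474314  66.        ]
disc [546.29652093  31.53924946] 49.66445065041188
stop front bottom/top edge z30 [[508.59193702  90.30415057  30.        ]
 [606.59118494  70.77656881  30.        ]]
blocks outer corners [[537.21481899  76.74966484  42.        ]
 [591.41748236  17.5731324   42.        ]
 [502.32242205  45.2423847   42.        ]
 [557.65276088 -14.9133454   42.        ]] [547.15187107  31.16295913  42.        ]
132.48808326922722
132.60738389535533
```

Emit:
{"api": "drive_tool", "payload": {
  "moves": [
    [[2,5,0],6],
    [[6,15,0],13],
    [[10,27,0],20],
    [[14,39,0],27],
    [[18,50,0],34],
    [[21,59,0],41],
    [[23,65,0],48],
    [[24,67,-5],53.5]
  ],
  "fingers": 32
}}

```text
time: 10.5
tool_pos: [556.5, 23.3, 117.3]
tcp_rot: [179.9, 0.1, 133.0]
ft_force: [1.3, -0.0, -0.3]
finger_gap: 31.5
```

Emit:
{"api": "drive_tool", "payload": {
  "moves": [
    [[0,0,-3],0],
    [[0,0,-8],0],
    [[0,0,-15],0],
    [[0,0,-20],0],
    [[0,0,-20],0],
    [[0,0,-20],0],
    [[0,0,-20],0],
    [[0,0,-20],0]
  ]
}}

```text
time: 11.17
tool_pos: [555.8, 22.2, 96.7]
tcp_rot: [180.0, 0.0, 132.5]
ft_force: [0.1, -1.0, -0.8]
finger_gap: 32.1
```

```bash
python3 - <<'E'
from h import *
q=r.sense(); print(q['time'],q['tool_pos'],q['tcp_rot'],q['ft_force'],q['finger_gap'])
s=snap('wrist','w7');print(s['xyz'],s['orientation'])
E
```

```text
11.1667 [555.78992609  22.22412267  96.68410753] [1.79973847e+02 2.61468627e-02 1.32512511e+02] [ 0.11909583 -1.04399291 -0.81109069] 32.07071783496033
[500.01732356  81.36392146 217.05154595] [ 1.61606073e+02 -5.77482228e-02  4.24236166e+01]
```

View pics/w7.png

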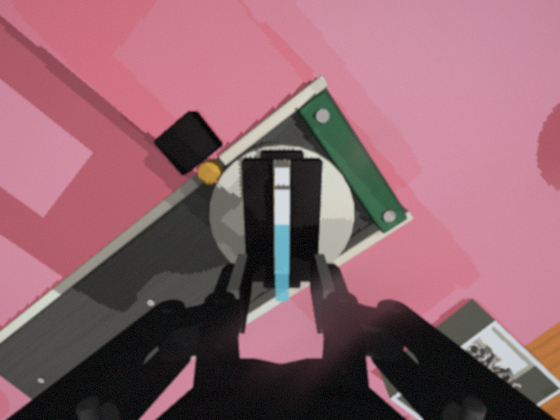

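```bash
python3 - <<'E'
from h import *
s=load('w7')
P=plane(s,[(282,225),(282,290),(282,167)],66); print(P)
print(proj(s,[555.8,22.2,66]))
u=np.array([np.cos(np.radians(132.5)),np.sin(np.radians(132.5)),0])
print([(p-[555.8,22.2,66])@u for p in P], [np.cross((p-[555.8,22.2,66]),u)[2] for p in P])
E
```

```text
[[540.53526618  38.4561622   66.        ]
 [568.86810864   7.55342404  66.        ]
 [518.66813886  62.30848515  66.        ]]
[[282.45868608 260.87009664]]
[np.float64(22.298004660691863), np.float64(-19.627274743003152), np.float64(54.65699889078565)] [np.float64(-0.27183830564161227), np.float64(-0.26026296171410834), np.float64(-0.27957987670351514)]
```

Emit:
{"api": "drive_tool", "payload": {
  "moves": [
    [[0,0,-3],0],
    [[0,0,-9],0],
    [[0,0,-15],0],
    [[0,0,-21],0],
    [[0,0,-26],0],
    [[0,0,-29],0],
    [[0,0,-29],0],
    [[0,0,-29],0]
  ]
}}

```text
time: 11.88
tool_pos: [555.3, 22.4, 67.0]
tcp_rot: [-180.0, -0.0, 132.5]
ft_force: [0.2, 0.3, 0.1]
finger_gap: 32.2
```

Emit:
{"api": "drive_tool", "payload": {
  "moves": [
    [[0,0,0],0],
    [[0,0,0],0],
    [[0,0,0],0],
    [[0,0,0],0],
    [[0,0,0],0],
    [[0,0,0],0],
    [[0,0,0],0],
    [[0,0,0],0]
  ],
  "fingers": 4,
  "squeeze": 40
}}

```text
time: 12.55
tool_pos: [555.9, 22.3, 67.7]
tcp_rot: [180.0, 0.0, 132.5]
ft_force: [0.2, 0.0, 4.5]
finger_gap: 6.9
```

Emit:
{"api": "drive_tool", "payload": {
  "moves": [
    [[0,0,1],0],
    [[0,0,3],0],
    [[0,0,5],0],
    [[0,0,8],0],
    [[0,0,12],0],
    [[0,0,16],0],
    [[0,0,20],0],
    [[0,0,25],0]
  ]
}}

```text
time: 13.22
tool_pos: [555.5, 22.4, 92.7]
tcp_rot: [-180.0, -0.0, 132.5]
ft_force: [1.1, 0.3, -0.5]
finger_gap: 7.2
```

Emit:
{"api": "drive_tool", "payload": {
  "moves": [
    [[0,0,6],0],
    [[0,0,13],0],
    [[0,0,21],0],
    [[0,0,29],0],
    [[0,0,37],0],
    [[0,0,43],0],
    [[0,0,45],0],
    [[0,0,45],0]
  ]
}}

```text
time: 13.88
tool_pos: [556.1, 22.3, 138.3]
tcp_rot: [179.9, 0.1, 132.5]
ft_force: [0.9, -0.0, 0.2]
finger_gap: 6.3
```

```bash
python3 - <<'E'
from h import *
q=r.sense(); print(q['time'],q['tool_pos'],q['tcp_rot'],q['ft_force'],q['finger_gap'])
s=snap('wrist','w8');s=snap('scene','s8');im=s['pixels'][:,:,::-1]
c=im[130:280,210:410]; cv2.imwrite('pics/s8z.png',cv2.resize(c,None,fx=4,fy=4,interpolation=cv2.INTER_CUBIC))
E
```

```text
13.8833 [556.07180269  22.31152233 138.31052739] [1.79937697e+02 6.69431003e-02 1.32548306e+02] [ 0.93016564 -0.01703988  0.24221602] 6.306023421924761
```

View pics/w8.png

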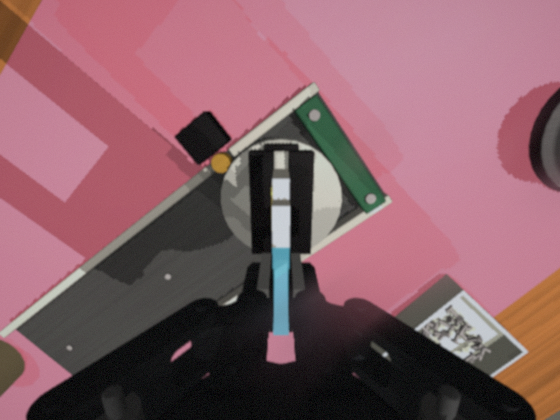

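View pics/s8z.png

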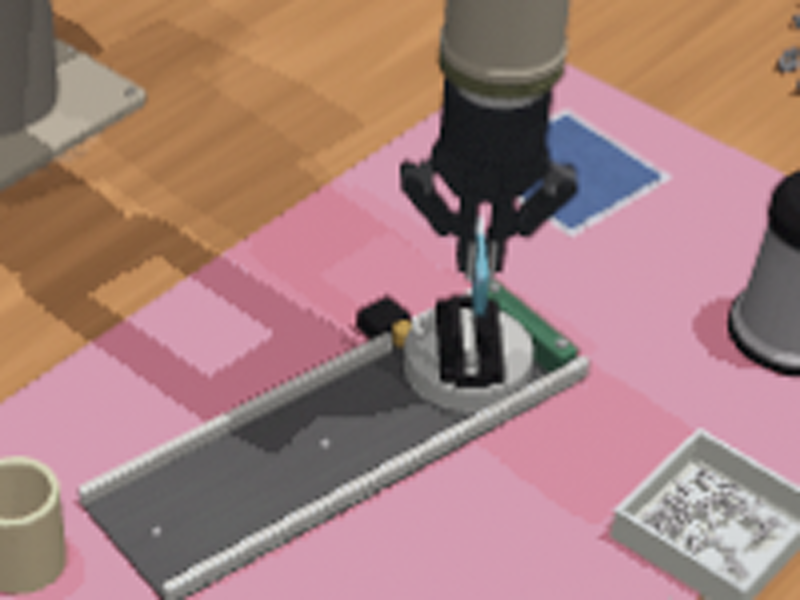

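```bash
python3 - <<'E'
from h import *
s=load('w8'); p=np.array([556.1,22.3,138.3]); u=np.array([np.cos(np.radians(132.5)),np.sin(np.radians(132.5)),0])
for a,dz in [(52.3,-11.5),(42.3,-1.5),(22.3,-1.5),(-27.7,-1.5),(-27.7,-37.5)]: print(a,proj(s,p+a*u+[0,0,dz]))
im=s['pixels'][:,:,::-1]; cv2.imwrite('pics/w8z.png',cv2.resize(im[130:360,180:400],None,fx=2.6,fy=2.6,interpolation=cv2.INTER_CUBIC))
E
```

```text
52.3 [[282.92340306 179.4075624 ]]
42.3 [[283.09781685 206.72809222]]
22.3 [[283.01041842 248.09309828]]
-27.7 [[282.81859579 335.85014496]]
-27.7 [[282.30411964 294.7216987 ]]
```

View pics/w8z.png

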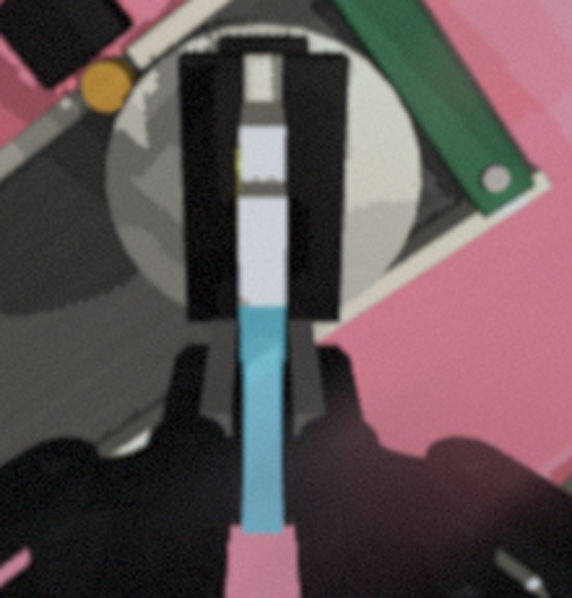

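Emit:
{"api": "drive_tool", "payload": {
  "moves": [
    [[-3,6,0],0],
    [[-9,20,0],0],
    [[-18,40,0],0],
    [[-27,61,0],0],
    [[-36,82,0],0],
    [[-45,102,0],0],
    [[-54,122,0],0],
    [[-63,142,0],0]
  ]
}}

```text
time: 14.65
tool_pos: [491.3, 165.5, 136.7]
tcp_rot: [-179.9, -0.0, 132.5]
ft_force: [-0.1, 0.8, 0.4]
finger_gap: 7.0
```

Emit:
{"api": "drive_tool", "payload": {
  "moves": [
    [[-9,20,0],0],
    [[-18,40,0],0],
    [[-27,61,0],0],
    [[-36,81,-5],0],
    [[-43,97,-15],0],
    [[-47,106,-30],0],
    [[-49,110,-45],0],
    [[-49,110,-55],0]
  ]
}}

```text
time: 15.32
tool_pos: [441.6, 275.1, 80.3]
tcp_rot: [-179.9, -0.1, 132.6]
ft_force: [-0.6, -0.6, -1.2]
finger_gap: 7.0
```

```bash
python3 - <<'E'
from h import *
q=r.sense(); print(q['time'],q['tool_pos'],q['tcp_rot'],q['ft_force'],q['finger_gap'])
s=snap('wrist','w9')
E
```

```text
15.3167 [441.58775758 275.13198627  80.29682243] [-1.79873363e+02 -5.76488702e-02  1.32646892e+02] [-0.59355877 -0.55214781 -1.23585832] 7.0483848369447415
```

View pics/w9.png

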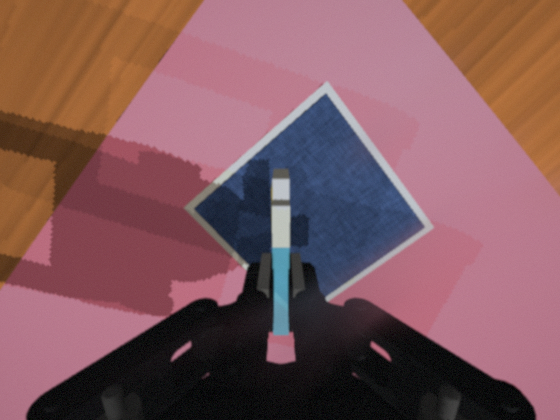

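```bash
python3 - <<'E'
from h import *
s=load('w9'); P=plane(s,[(326,83),(433,226),(186,208)],3); print(P,(P[1]+P[2])/2, np.linalg.norm(P[0]-P[1]),np.linalg.norm(P[0]-P[2]))
E
```

```text
[[394.3735677  366.7808411    3.        ]
 [520.41313244 352.09143943   3.        ]
 [379.31995132 241.1994004    3.        ]] [449.86654188 296.64541992   3.        ] 126.8926727622571 126.4804712776864
```

Emit:
{"api": "drive_tool", "payload": {
  "moves": [
    [[0,0,-8],0],
    [[0,0,-18],0],
    [[0,0,-28],0],
    [[0,0,-34],0],
    [[0,0,-37],0],
    [[0,0,-38.5],0],
    [[0,0,-39.5],0],
    [[0,0,-39.5],0]
  ]
}}

```text
time: 16.03
tool_pos: [443.7, 274.4, 43.0]
tcp_rot: [180.0, 0.0, 132.5]
ft_force: [0.1, 0.1, -0.8]
finger_gap: 6.7
```

Emit:
{"api": "drive_tool", "payload": {
  "moves": [
    [[0,0,-0.5],0],
    [[0,0,-1],0],
    [[0,0,-1.5],0],
    [[0,0,-2],0],
    [[0,0,-2.5],0],
    [[0,0,-2.5],0],
    [[0,0,-2.5],0],
    [[0,0,-2.5],0]
  ]
}}

```text
time: 16.7
tool_pos: [443.7, 274.5, 40.7]
tcp_rot: [180.0, 0.0, 132.5]
ft_force: [-1.3, -0.3, 6.8]
finger_gap: 7.3
```

Emit:
{"api": "drive_tool", "payload": {
  "moves": [
    [[0,0,0.5],0],
    [[0,0,0.5],0],
    [[0,0,0.5],0],
    [[0,0,0.5],0],
    [[0,0,0.5],0],
    [[0,0,0.5],0],
    [[0,0,0.5],0],
    [[0,0,0.5],0]
  ],
  "fingers": 24
}}

```text
time: 17.37
tool_pos: [443.5, 274.3, 40.7]
tcp_rot: [-180.0, -0.0, 132.5]
ft_force: [0.4, 0.7, 0.0]
finger_gap: 24.2
```

```bash
python3 - <<'E'
from h import *
q=r.sense(); print(q['time'],q['tool_pos'],q['tcp_rot'],q['ft_force'],q['finger_gap'])
s=snap('wrist','w10')
E
```

```text
17.3667 [443.49413529 274.31911072  40.74762982] [-1.79995375e+02 -4.24308248e-04  1.32545691e+02] [0.41402359 0.69239821 0.02803808] 24.188924505948904
```

View pics/w10.png

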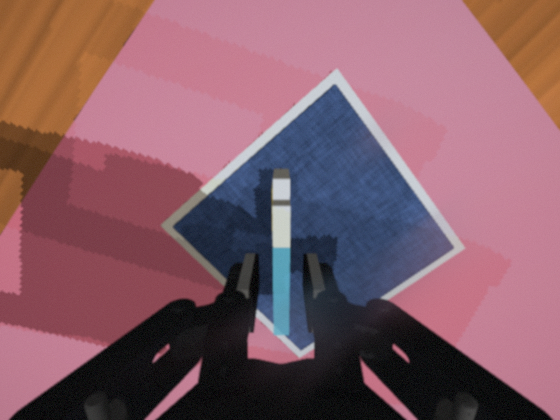

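Emit:
{"api": "drive_tool", "payload": {
  "moves": [
    [[0,0,0],0],
    [[0,0,0],0],
    [[0,0,0],0],
    [[0,0,0],0],
    [[-2,2.5,-1],0],
    [[-5,6,-2],0],
    [[-8,9,-3],0],
    [[-8,9,-3],0]
  ],
  "fingers": 85
}}

```text
time: 18.08
tool_pos: [434.5, 283.9, 37.4]
tcp_rot: [-180.0, -0.0, 132.6]
ft_force: [-0.5, 0.3, -0.2]
finger_gap: 85.0
```

Emit:
{"api": "drive_tool", "payload": {
  "moves": [
    [[4,3.7,0],0],
    [[11,10,0],0],
    [[18,16.5,0],0],
    [[22.5,20.6,0],0],
    [[24.5,22.5,0],0],
    [[26,23.9,0],0],
    [[27,24.8,0],0],
    [[28,25.7,0],0]
  ]
}}

```text
time: 18.75
tool_pos: [463.4, 308.9, 37.6]
tcp_rot: [-180.0, -0.0, 132.5]
ft_force: [0.1, -1.0, -0.4]
finger_gap: 85.0
```

```bash
python3 - <<'E'
from h import *
q=r.sense(); print(q['time'],q['tool_pos'],q['tcp_rot'],q['ft_force'],q['finger_gap'])
s=snap('wrist','w11')
E
```

```text
18.75 [463.35268686 308.92450038  37.63104385] [-1.79973064e+02 -3.61386327e-03  1.32546288e+02] [ 0.06280438 -0.99495218 -0.4469441 ] 84.95851887500052
```

View pics/w11.png

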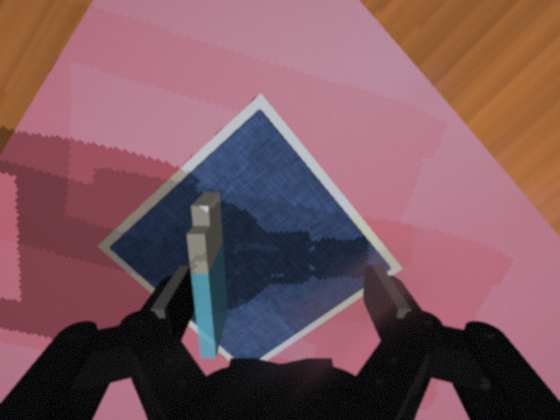

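Emit:
{"api": "drive_tool", "payload": {
  "moves": [
    [[1.1,1,0],0],
    [[2.2,2,0],0],
    [[3.3,3,0],0],
    [[4.4,4,0],0],
    [[5.9,5.4,0],0],
    [[7.4,6.8,0],0],
    [[8.8,8.1,0],0],
    [[10.3,9.5,0],0]
  ]
}}

```text
time: 19.47
tool_pos: [474.0, 318.7, 37.8]
tcp_rot: [180.0, 0.0, 132.5]
ft_force: [-0.8, -0.2, 0.2]
finger_gap: 85.1
```

```bash
python3 - <<'E'
from h import *
q=r.sense(); print(q['time'],q['tool_pos'],q['tcp_rot'],q['ft_force'],q['finger_gap'])
s=snap('wrist','w12')
E
```

```text
19.4667 [473.9760374  318.69188715  37.7974702 ] [1.79999208e+02 1.01100023e-03 1.32547060e+02] [-0.77026856 -0.15775244  0.20717478] 85.0968534495352
```

View pics/w12.png

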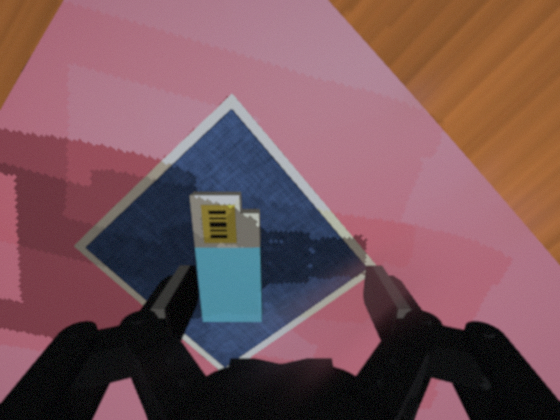

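```bash
python3 - <<'E'
from h import *
s=load('w12'); im=s['pixels'][:,:,::-1]; hsv=cv2.cvtColor(im,cv2.COLOR_BGR2HSV)
m=cv2.inRange(hsv,(85,80,110),(100,255,255)); n,l,st,ce=cv2.connectedComponentsWithStats(m); i=1+st[1:,4].argmax()
rect=cv2.minAreaRect(np.argwhere(l==i)[:,::-1].astype(np.float32)); b=cv2.boxPoints(rect); print(b.tolist())
P=plane(s,b,11); print(P)
y=cv2.inRange(hsv,(20,150,80),(35,255,255)); n,l,st,ce=cv2.connectedComponentsWithStats(y); j=1+st[1:,4].argmax(); print('label',ce[j],plane(s,ce[j],11))
print('corners',plane(s,[(190,194),(260,211)],11))
c=plane(s,ce[i],11);print('clear face centroid',c)
E
```

```text
[[194.92190551757812, 248.00125122070312], [260.2966003417969, 246.97976684570312], [261.4523010253906, 320.9460754394531], [196.07760620117188, 321.9675598144531]]
[[431.17705822 293.17324799  11.        ]
 [457.61726737 318.24494595  11.        ]
 [490.8854604  281.27200683  11.        ]
 [461.90679254 253.58915654  11.        ]]
label [218.84396355 223.43735763] [[431.86774994 313.64930671  11.        ]]
corners [[410.40446566 316.3399624   11.        ]
 [443.61590484 334.00241231  11.        ]]
clear face centroid [[431.86774994 313.64930671  11.        ]]
```

Emit:
{"api": "drive_tool", "payload": {
  "moves": [
    [[-1,-2,2],0],
    [[-4,-7,4],0],
    [[-8,-14,4],0],
    [[-11,-21,4],0],
    [[-14,-26,4],0],
    [[-15,-28.5,4],0],
    [[-15,-28.5,4],0],
    [[-15,-28.5,4],0]
  ],
  "fingers": 52
}}

```text
time: 20.18
tool_pos: [458.9, 289.9, 41.9]
tcp_rot: [180.0, 0.0, 132.5]
ft_force: [0.2, 1.0, 0.3]
finger_gap: 51.7
```

```bash
python3 - <<'E'
from h import *
q=r.sense(); print(q['time'],q['tool_pos'],q['tcp_rot'],q['ft_force'],q['finger_gap'])
s=snap('wrist','w13'); im=s['pixels'][:,:,::-1]
hsv=cv2.cvtColor(im,cv2.COLOR_BGR2HSV)
m=cv2.inRange(hsv,(85,80,110),(100,255,255)); n,l,st,ce=cv2.connectedComponentsWithStats(m); i=1+st[1:,4].argmax()
print(st[i]); b=cv2.boxPoints(cv2.minAreaRect(np.argwhere(l==i)[:,::-1].astype(np.float32))); P=plane(s,b,11); print(b.tolist(),P); u=np.array([np.cos(np.radians(132.3)),np.sin(np.radians(132.3)),0]);w=np.array([u[1],-u[0],0])
t=np.r_[q['tool_pos'][:2],11]; print([( (p-t)@u,(p-t)@w) for p in P])
E
```

```text
20.1833 [458.85510933 289.85709534  41.93278223] [1.79981289e+02 1.11676938e-03 1.32518768e+02] [0.17901994 1.03843815 0.28285618] 51.70099692364956
[ 250  227   65   76 4682]
[[250.0, 227.0], [314.0, 227.0], [314.0, 302.0], [250.0, 302.0]] [[431.29048167 293.10299724  11.        ]
 [457.6401741  317.16965896  11.        ]
 [492.27854159 281.97346071  11.        ]
 [463.34767766 255.56787662  11.        ]]
[(np.float64(20.95210932300823), np.float64(-18.203123139283054)), (np.float64(21.018887952716902), np.float64(17.48309321834372)), (np.float64(-28.325369471302263), np.float64(19.41522504395735)), (np.float64(-28.384927098365036), np.float64(-19.75423004381788))]
```

View pics/w13.png

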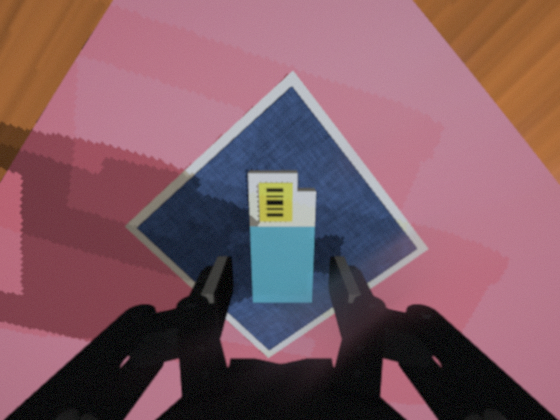

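Emit:
{"api": "drive_tool", "payload": {
  "moves": [
    [[0,0,-4],0],
    [[0,0,-9],0],
    [[0,0,-12],0],
    [[0,0,-14],0],
    [[0,0,-15],0],
    [[0,0,-16],0],
    [[0,0,-16.5],0],
    [[0,0,-16.5],0]
  ],
  "fingers": 44
}}

```text
time: 20.9
tool_pos: [458.8, 290.0, 25.2]
tcp_rot: [-180.0, -0.0, 132.5]
ft_force: [-0.3, 0.1, 0.4]
finger_gap: 44.3
```

Emit:
{"api": "drive_tool", "payload": {
  "moves": [
    [[0,0,-0.5],0],
    [[0,0,-1],0],
    [[0,0,-1.5],0],
    [[0,0,-2],0],
    [[0,0,-2.5],0],
    [[0,0,-2.5],0],
    [[0,0,-2.5],0],
    [[0,0,-2.5],0]
  ]
}}

```text
time: 21.57
tool_pos: [458.9, 290.1, 23.0]
tcp_rot: [180.0, 0.0, 132.5]
ft_force: [-0.7, -1.2, 3.8]
finger_gap: 44.5
```

Emit:
{"api": "drive_tool", "payload": {
  "moves": [
    [[0,0,1],0],
    [[0,0,2],0],
    [[0,0,2],0],
    [[0,0,2],0],
    [[0,0,2],0],
    [[0,0,2],0],
    [[0,0,2],0],
    [[0,0,2],0]
  ]
}}

```text
time: 22.23
tool_pos: [458.8, 290.0, 24.7]
tcp_rot: [-180.0, -0.0, 132.5]
ft_force: [-0.5, 0.1, 0.5]
finger_gap: 43.7
```

Emit:
{"api": "drive_tool", "payload": {
  "moves": [
    [[0,0,0],0],
    [[0,0,0],0],
    [[0,0,0],0],
    [[0,0,0],0],
    [[0,0,0],0],
    [[0,0,0],0],
    [[0,0,0],0],
    [[0,0,0],0]
  ],
  "fingers": 30,
  "squeeze": 40
}}

```text
time: 22.9
tool_pos: [459.0, 290.2, 25.0]
tcp_rot: [180.0, 0.0, 132.5]
ft_force: [0.4, 0.0, 4.2]
finger_gap: 34.7
```

```bash
python3 - <<'E'
from h import *
q=r.sense(); print(q['time'],q['tool_pos'],q['tcp_rot'],q['ft_force'],q['finger_gap'])
snap('wrist','w14')
E
```

```text
22.9 [459.02016307 290.18083888  25.02885715] [1.79971613e+02 7.11377122e-03 1.32548193e+02] [0.35205469 0.03491526 4.18760331] 34.673053679957036
```

View pics/w14.png

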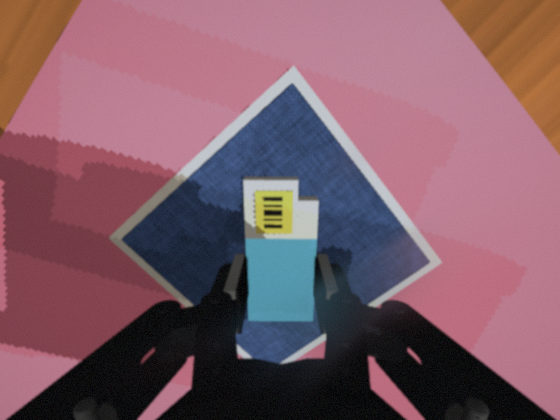

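Emit:
{"api": "drive_tool", "payload": {
  "moves": [
    [[0,0,0.5],0],
    [[0,0,1.5],0],
    [[0,0,4],0],
    [[0,0,8],0],
    [[0,0,13],0],
    [[0,0,19],0],
    [[0,0,26],0],
    [[0,0,33],0]
  ]
}}

```text
time: 23.62
tool_pos: [458.9, 290.1, 58.7]
tcp_rot: [180.0, 0.0, 132.5]
ft_force: [-0.7, -0.5, 0.2]
finger_gap: 34.5
```

Emit:
{"api": "drive_tool", "payload": {
  "moves": [
    [[0,0,8],0],
    [[0,0,20],0],
    [[0,0,35],0],
    [[-1,-1,55],0],
    [[-1.5,-1.5,75],0],
    [[-1.8,-1.7,95],0],
    [[-1.8,-1.7,108],0],
    [[-1.8,-1.7,113],0]
  ]
}}

```text
time: 24.28
tool_pos: [458.4, 289.1, 174.4]
tcp_rot: [179.7, 0.1, 132.5]
ft_force: [-0.1, -0.0, 1.1]
finger_gap: 34.7
```

Emit:
{"api": "drive_tool", "payload": {
  "moves": [
    [[0,0,0],0],
    [[0,0,0],0],
    [[0,0,0],0],
    [[0,0,0],0],
    [[0,0,0],0],
    [[0,0,0],0],
    [[0,0,0],0],
    [[0,0,0],0]
  ]
}}

```text
time: 24.95
tool_pos: [456.9, 288.3, 170.5]
tcp_rot: [-180.0, -0.0, 132.5]
ft_force: [-0.3, 1.3, 0.1]
finger_gap: 34.3
```

```bash
python3 - <<'E'
from h import *
q=r.sense(); print(q['time'],q['tool_pos'],q['tcp_rot'],q['ft_force'],q['finger_gap'])
snap('wrist','w15');s=snap('scene','s15');im=s['pixels'][:,:,::-1]
cv2.imwrite('pics/s15z.png',cv2.resize(im[110:290,210:450],None,fx=3.3,fy=3.3,interpolation=cv2.INTER_CUBIC))
snap('top','t15')
E
```

```text
24.95 [456.91552618 288.28436567 170.51799614] [-1.79975015e+02 -4.42515699e-03  1.32547035e+02] [-0.28810973  1.33701953  0.05329005] 34.31196670030813
```

View pics/w15.png

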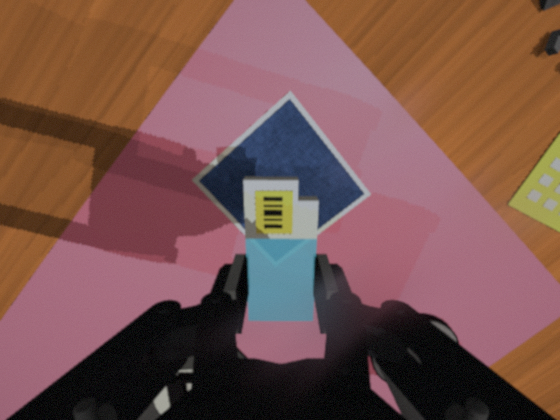

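View pics/s15z.png

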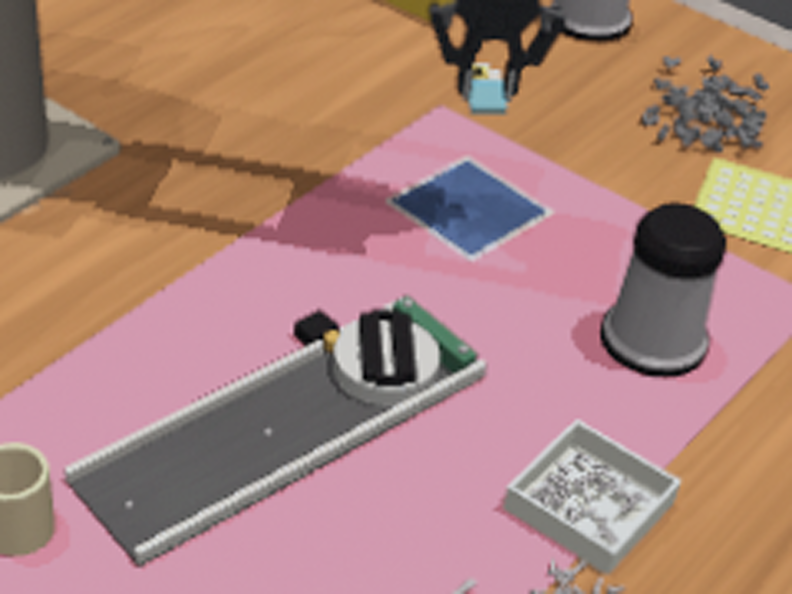

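View pics/t15.png

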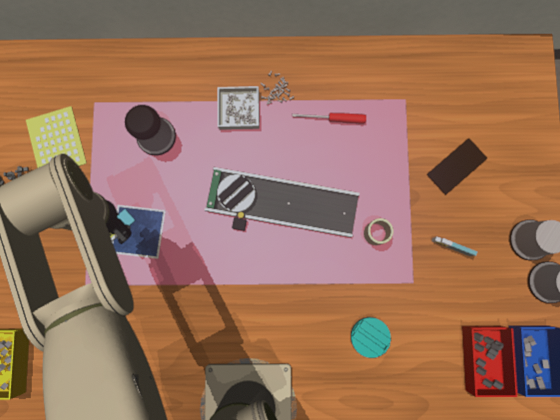

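```bash
python3 - <<'E'
from h import *
s=load('t15');im=s['pixels'][:,:,::-1]
z=cv2.resize(im[160:240,195:275],None,fx=7,fy=7,interpolation=cv2.INTER_CUBIC); cv2.imwrite('pics/t15z.png',z)
print(proj(s,[[546.5,31.8,30]]), (proj(s,[[546.5,31.8,30]])-[195,160])*7)
w=load('w15'); im=w['pixels'][:,:,::-1]; hsv=cv2.cvtColor(im,cv2.COLOR_BGR2HSV)
y=cv2.inRange(hsv,(20,150,80),(35,255,255)); y[:,400:]=0; n,l,st,ce=cv2.connectedComponentsWithStats(y); j=1+st[1:,4].argmax(); print('label',plane(w,ce[j],156.5))
E
```

```text
[[235.86961514 192.69895407]] [[286.08730599 228.89267846]]
label [[430.6530853  306.77694808 156.5       ]]
```

View pics/t15z.png

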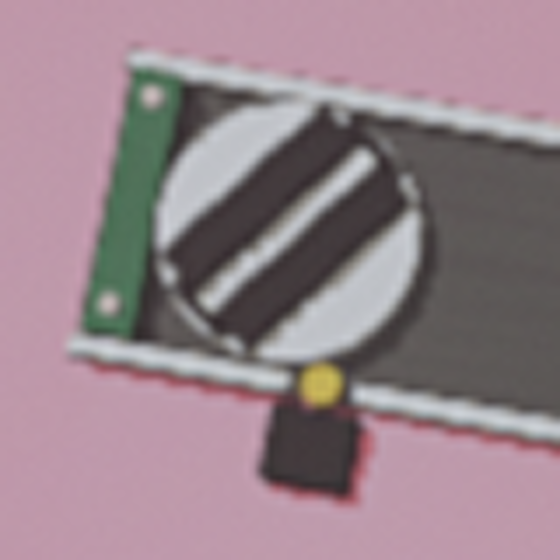

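The carrier (centre about (287,230) in this crop) touches the green stop and is past the roller. The slide is held flat with its label up, above the pad middle, so I'm handing in.

```bash
python3 -c "
from bench import r
print(r.hand_in()); print(r.sense()['time'])"
```

```text
the job is handed in; nothing more can be done
None
the job is handed in; nothing more can be done
```

The job is done and handed in at about 25 s. The carrier is home, and the slide is held flat above the middle of the blue pad with its label up.

- **Carrier:** I pushed it past the roller with two half-open fingers until the force at the stop rose to about 23 N, with the slide still standing in it. Measured afterwards, its centre was about 50 mm before the stop face. It was still there in the last pictures.
- **Slide:** The notch marked the frosted end, and I picked the slide out by its clear half. The tool can only turn about the vertical, so I stood the slide on the pad, tipped it over label up, and gripped it again across the edges of the clear half. That meant letting go of it once on the pad.
- **Final check:** The slide centre is at about (449.5, 296.4, 152.5) mm, against a measured pad centre of (449.8, 296.6, 3). The label is level and faces up. The grip opening is steady at about 34.5 mm, and the slide has not slipped in the wrist picture.
- **Other things:** The grinder, sleeve, driver and screw tray look unmoved by eye in the last top picture; I did not measure them.
- **Readings that disagreed:** The gripper read about 1 to 1.5 mm less than the slide's nominal 8 and 36 mm on both grips. I took this to be soft pads. One wrist view gave the pad's side as about 126 mm rather than 120, but both views agreed on its centre.

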